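# Set out the rafter sampling kit

## Robot

A 6-joint arm with a two-finger parallel gripper is mounted at the origin on the work surface. World frame = base frame: x ahead of the robot, y to its left, z up, the work surface at z = 0. Lengths are in m, angles in rad, forces in N, time in s.
With the tool pointing down it reaches from about 0.35 to 0.775 m from the base axis. Payload 7.3 kg.
Tool frame: the origin (TCP) lies at the very end of the fingers, on their centre line; the grasp point (between the pads) lies 19 mm behind it; z points along the fingers, y is the line along which they close (so a half turn about z gives the same grasp; the last joint's range is limited). The gripper opens to 92 mm and grips with 3 to 60 N. Pads are 19 mm wide; open, the fingers measure 130 mm over their backs; the gripper's body (75 mm by 190 mm) begins 47 mm behind the grasp point.
Start: joints at [-1.387, 0.342, 1.524, -0, 1.275, -0.146], TCP at [0.17, -0.497, 0.227] pointing down, gripper open.
Joint ranges: [-2.53, 2.53], [-0.77, 2.02], [0.04, 2.7], [-1, 4.14], [0.28, 2.66], [-3.11, 3.11]. Speed limits (rad/s): [2.57, 2.57, 3.14, 3.14, 3.14, 3.14].

## Interface

Orientations are given as [roll, pitch, yaw] about the fixed x, y, z axes, in that order (R = Rz(yaw) Ry(pitch) Rx(roll)).
In Python, from cell import robot gives the robot as it stands. The module is installed in compiled form; this text tells all that it offers.
- The arm moves only by the tool arm_command, never from a script. Its argument "moves" is a list of rows, each a list of 3 entries, a list of its own where there are three numbers: the shift along the tool's x, y, z in m, then the turn, a rotation vector about the tool's x, y, z in rad, then the finger opening in m, from 0 to 0.0918. In form: [[[dx, dy, dz], [ax, ay, az], claw], ...]. A call has exactly 5 rows; each row is the pose to reach, as a shift and turn from the pose commanded when the call began, along the tool's axes at that moment; what a row does not reach only later rows make up. A row lasts 1/10 s, in which the tool goes at most 50 mm and 8.59 degrees, less where a joint would pass 70% of its speed; a pose out of reach is approached as far as the arm can. A call with a gripper value outside its range is refused whole. The fingers move at their own pace and stop on an object; "squeeze" is the grip in N (left out, the last holds). Time passes only in rows, so rows that repeat a pose let the fingers close, or fill a call up. It gives the time, the measured TCP pose, the force, the opening and the grip force at its end, in the units of the state.
- robot.observe(): the state, without advancing time (a new reading comes with each control period).
- robot.read_camera(name): name is "scene" or "top"; returns the picture (384x512x3 uint8, red, green, blue); there is no depth.
- robot.camera_model(name): a dict with "fx", "fy", "cx", "cy" (pixels), "R" (3x3) and "t" (3): a world point X has camera coordinates R X + t. Camera axes: x right, y down, z forward; pixel columns grow to the right and rows downward; lengths in m; the calibration is good to about 2 mm. A picture is of the moment at which its call begins. camera_model takes no time and is no camera call.
- robot.hand_in(): hands the job in; it is judged then, once.
The state is a dict: "time": time; "qpos": joint angles; "qvel": joint speeds; "joint_efforts": joint torques, N m; "tool_pos": TCP position; "tool_rot": TCP orientation; "contact_force": force on the tool from outside, world axes, zero at the start; "torque": the same for the moment, N m; "opening": finger opening in m; "grip_force": force on a finger pad.
Only numpy, scipy, OpenCV 4.12 (cv2) and the standard library are available. Lean on these libraries where they do the work, as an engineer would, in place of code of your own. Each camera call takes 0.05 s, during which the arm holds its last target. There are 200 camera calls.

## Task

Set out the kit for sampling the rafters. Lay the instruments in the grey tray in order of use, starting at its red end: the orange probe, then the green scraper, then the blue-gripped steel forceps, each centred along its own white line, pointing either way. Stand the red-capped jar centred in the empty ring on the black mat and the cork upright on the dot between the two jars; keep both glass jars upright and leave the white-capped jar, the lamp and the tape roll where they are.

Things in the scene. Friction and masses are not known exactly. Their poses are not given: they have to be found in the camera images.
- tray: Fixed shallow open tray, grey plastic, 148 mm (own x) by 176 mm (own y), floor 3 mm thick, walls 4 mm thick and 14 mm high over the table. Origin at the centre of its underside. Its +y end is the red end (red wall and red band). Three white lines 126 mm long run along its x axis at y = +50 mm (first, by the red end), 0 and -50 mm; each is centred at x = 0. It may face any way.
- mat: Fixed flat hard mat, black silicone, 220 mm (own x) by 90 mm (own y), 4 mm thick. Origin at the centre of its underside. White printed rings of 66 mm outer diameter centred at x = -68 mm (the white-capped jar stands in it) and x = +68 mm (empty), both at y = 0; a white dot of 16 mm diameter at its centre. It may face any way.
- probe: Loose probe lying flat: orange handle with black grip bands 16 mm wide and 14 mm high from x = -55 to +20 mm, then a thin steel point to x = +55 mm; 110 mm long, about 40 g. Origin at mid-length at the level of the handle's underside; x along the tool towards the point, z up.
- scraper: Loose green plastic scraper lying flat: handle 22 mm wide and 10 mm high from x = -55 to +20 mm, then a blade that widens to 44 mm and thins to 4 mm, to x = +55 mm; 110 mm long, about 30 g. Origin at mid-length on the underside; x along the tool towards the blade, z up.
- forceps: Loose steel forceps lying flat, rigid: 110 mm long, 9 mm high, two legs with straight blue-coated grips 14.5 mm wide overall from x = -20 to +20 mm, narrowing to both ends; about 30 g. Origin at mid-length on the underside; x along the tool towards the tips, z up.
- red_jar: Loose small round glass jar, upright, with a red twist cap: glass 50 mm in diameter up to 47 mm height, cap 47 mm in diameter from 54 to 70 mm height; about 100 g. Origin at the centre of its underside, z up.
- white_jar: Same jar with a white twist cap, standing in one ring of the mat; to be left alone. Origin at the centre of its underside, z up.
- cork: Loose cork, upright cylinder 26 mm in diameter and 35 mm high, about 12 g. Origin at the centre of its underside, z up.
- lamp: Yellow cordless work lamp with a black base 90 by 75 mm and a carrying handle, 200 mm high, 100 mm wide, with a toggle switch; stands at one side, to be left alone. Origin at the centre of its underside.
- tape: Roll of blue tape lying flat, 90 mm outer diameter, 30 mm high; to be left alone. Origin at the centre of its underside.

How it is judged:
By the outcome, as a careful person would: the job done as asked, in the order asked, and still so for the second after the job is handed in, with the robot touching nothing.
It also fails if it takes over 128 s, if anything falls off the work surface, if the arm or the gripper's body presses on something with over 40 N, if the wrist force passes 120 N, or if a joint passes its speed limit or range.

## Working session

There is one attempt and no reset: what is moved stays moved. The work goes in short steps, Python scripts to look and compute and a tool call to move; the robot and the scene stay as the last step left them, time stands still between calls to the robot, and variables do not carry over. Pictures are saved under pics/ and viewed, at most 14 in all, crops included, and the job is handed in when it is done.

Besides the shell and the picture viewer there is one more tool, called after "Call:" by a JSON object that holds its "fn" and its "kwargs", one argument or row to a line. arm_command: Moves the arm, as the interface text tells. Its arguments: {"type":"object","properties":{"moves":{"type":"array"},"squeeze":{"type":"number"}},"required":["moves"]}

```bash
mkdir -p pics; python3 - <<'E'
from cell import robot
import cv2
for n in("top","scene"):
    im=robot.read_camera(n); cv2.imwrite(f"pics/{n}0.png",cv2.resize(im[:,:,::-1],(800,600),interpolation=cv2.INTER_CUBIC))
    print(robot.camera_model(n))
s=robot.observe(); print(s["tool_pos"],s["tool_rot"],s["time"],s["opening"])
E
```

```text
{'fx': 445.7950960760402, 'fy': 445.7950960760402, 'cx': 258.81684848082426, 'cy': 192.73342467787748, 'R': array([[ 0.00279371, -0.99998576, -0.00454655],
       [-0.99036098, -0.00213714, -0.13849392],
       [ 0.13848223,  0.00488964, -0.99035285]]), 't': array([-0.01281261,  0.54535044,  1.29919047])}
{'fx': 451.4563816658312, 'fy': 451.4563816658312, 'cx': 249.66474650935058, 'cy': 197.59007413119377, 'R': array([[-0.71486425,  0.69918388,  0.01053611],
       [ 0.49646732,  0.51809692, -0.69648818],
       [-0.49243204, -0.49266367, -0.71749091]]), 't': array([ 0.37868916, -0.23719056,  1.9652728 ])}
[ 0.16998463 -0.49632435  0.2260923 ] [-3.14017919e+00 -2.44158547e-04  3.29784019e-01] 0.1 0.09202306525643576
```

View pics/top0.png

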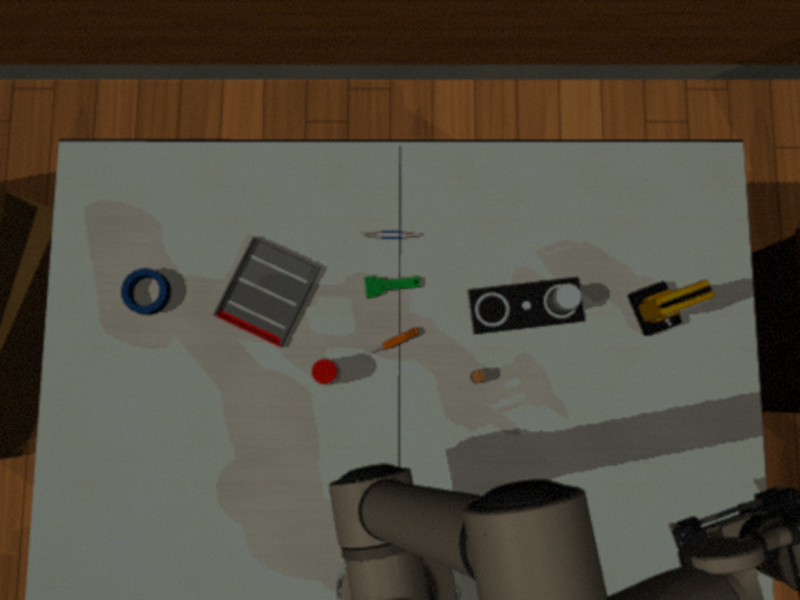

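View pics/scene0.png

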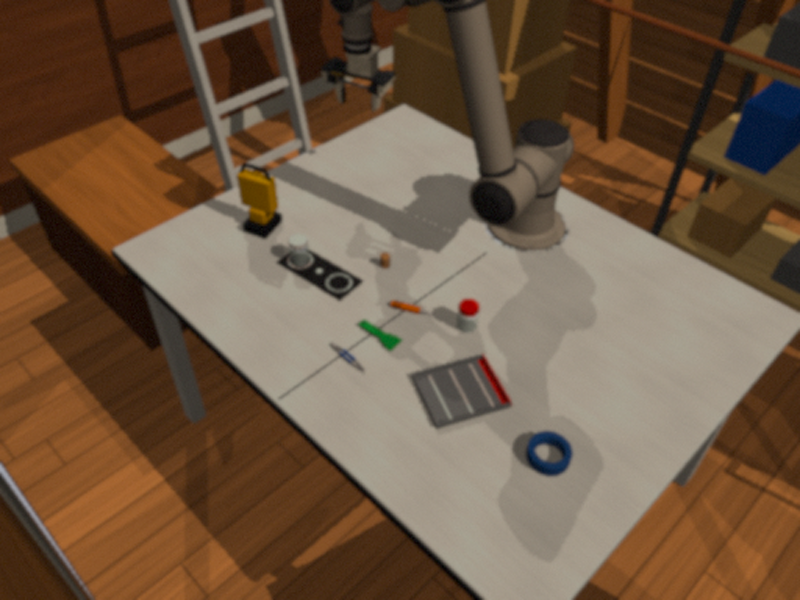

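The top view shows, at 800x600 scale: tray (270,290), red jar (324,371), probe (400,340), scraper (395,285), forceps (393,235), mat (527,306) and cork (480,376). I'll enlarge these.

```bash
python3 - <<'E'
from cell import robot
import cv2
im=robot.read_camera("top"); cv2.imwrite("pics/raw.png",im[:,:,::-1])
for n,(c,r,w,h) in dict(L=(130,140,150,112),R=(225,140,155,112)).items():
    cv2.imwrite(f"pics/c{n}.png",cv2.resize(im[r:r+h,c:c+w,::-1],None,fx=5,fy=5,interpolation=cv2.INTER_CUBIC))
E
```

```text
(no output)
```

View pics/cL.png

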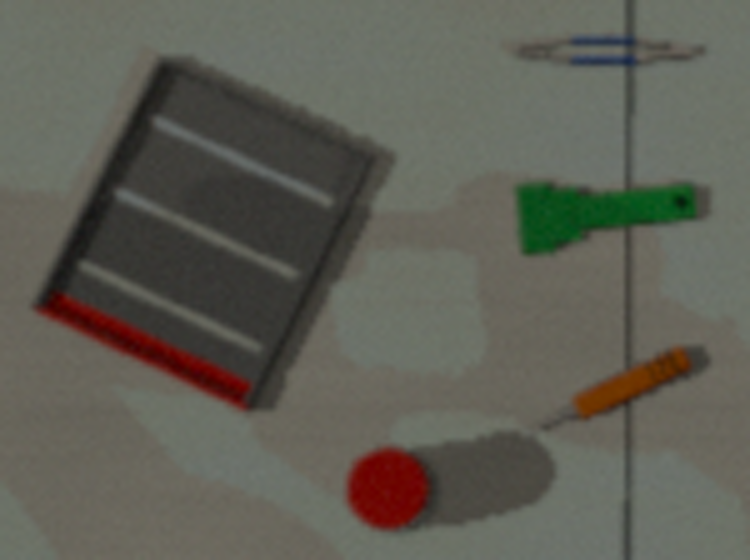

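View pics/cR.png

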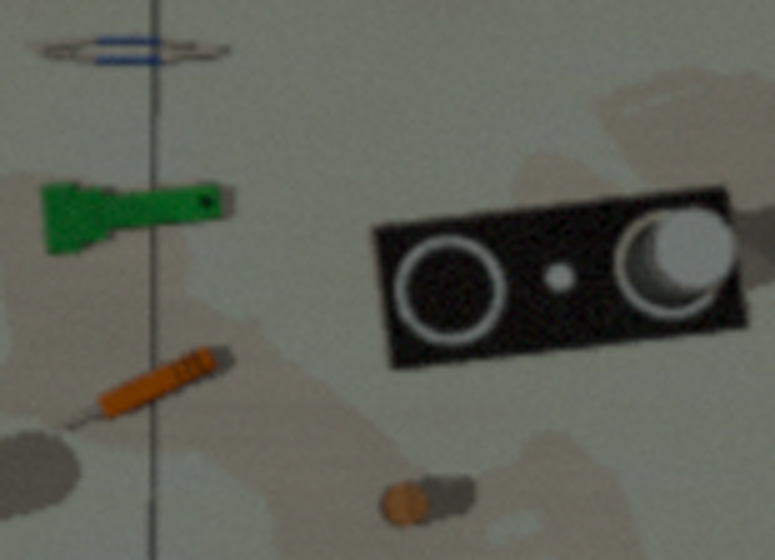

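```bash
cat >h.py <<'E'
import numpy as np
from cell import robot
from scipy.spatial.transform import Rotation as Ro
def w(px,z,cam="top"):
    m=robot.camera_model(cam); d=m["R"].T@[(px[0]-m["cx"])/m["fx"],(px[1]-m["cy"])/m["fy"],1]; o=-m["R"].T@m["t"]
    return (o+d*(z-o[2])/d[2])[:2]
def crop(c,r,p,s=5): return ((p[0]+.5)/s-.5+c,(p[1]+.5)/s-.5+r)
def plan(p,yaw,*wps):
    "chained calls: each wp=(x,y,z,yaw) -> shift, turn in tool axes of the previous pose"
    for q in wps:
        R=Ro.from_euler("xyz",[np.pi,0,yaw]); d=R.inv().apply(np.array(q[:3])-p); t=-(q[3]-yaw)
        print(np.round(d,4),"az",round(t,3),"rows>=%.1f"%max(np.linalg.norm(d)/.05,abs(t)/.1499)); p,yaw=np.array(q[:3]),q[3]
E
python3 - <<'E'
from h import *
L=lambda x,y,z:w(crop(130,140,(x,y)),z); Rr=lambda x,y,z:w(crop(225,140,(x,y)),z)
def seg(n,a,b):
    d=b-a; print(n,"mid",np.round((a+b)/2,4),"len %.4f ang %.4f"%(np.hypot(*d),np.arctan2(d[1],d[0])))
seg("l3",L(153,121,.003),L(332,205,.003));seg("l2",L(116,192,.003),L(298,276,.003));seg("l1",L(79,265,.003),L(262,349,.003))
seg("forc",L(507,47,.005),L(705,50,.005));print("grip",L(603,51,.009))
seg("scr",L(696,200,.010),L(520,220,.004))
seg("probeH",L(686,357,.014),L(578,405,.014)); print("tip",L(536,432,.007))
print("cap",L(389,489,.07)); print("ring",Rr(450,291,.004),"dot",Rr(560,277,.004),"cork",Rr(405,503,.035))
c=[Rr(x,y,.004) for x,y in((373,228),(726,187),(749,326),(391,369))]
seg("mat",(c[1]+c[2])/2,(c[0]+c[3])/2); print("wcap",Rr(695,250,.074))
E
```

```text
l3 mid [0.6141 0.2394] len 0.1243 ang -2.0088
l2 mid [0.5695 0.2601] len 0.1255 ang -2.0003
l1 mid [0.5241 0.2811] len 0.1255 ang -1.9960
forc mid [0.6866 0.0141] len 0.1235 ang -1.5846
grip [0.68405788 0.01583029]
scr mid [0.5843 0.0123] len 0.1091 ang 1.6783
probeH mid [ 0.4781 -0.003 ] len 0.0717 ang 1.9925
tip [0.44749944 0.05530229]
cap [0.41033223 0.13649782]
ring [ 0.53478933 -0.18256913] dot [ 0.54360919 -0.25023118] cork [ 0.40419672 -0.15034521]
mat mid [ 0.5435 -0.2502] len 0.2204 ang 1.6914
wcap [ 0.55022501 -0.31730762]
```

The crops give consistent geometry: the lines measure 125 mm, the mat 220 mm and the scraper 109 mm. Next I'll plan the approach to the probe.

```bash
python3 - <<'E'
from h import *
s=robot.observe(); print(s["tool_pos"],s["tool_rot"])
plan(np.array([.17,-.4965,.2265]),.330,(.25,-.37,.17,.83),(.33,-.24,.15,1.33),(.42,-.10,.14,1.83),(.4781,-.003,.10,1.9925))
E
```

```text
[ 0.16999482 -0.49640952  0.22622107] [-3.14047450e+00 -1.69453155e-04  3.29751533e-01]
[ 0.1167 -0.0938  0.0565] az -0.5 rows>=3.3
[ 0.1499 -0.0287  0.02  ] az -0.5 rows>=3.3
[0.1574 0.054  0.01  ] az -0.5 rows>=3.3
[0.0789 0.081  0.04  ] az -0.162 rows>=2.4
```

Call:
{"fn": "arm_command", "kwargs": {
  "moves": [
    [[0.023, -0.019, 0.011], [0, 0, -0.1], 0.04],
    [[0.047, -0.038, 0.023], [0, 0, -0.2], 0.04],
    [[0.07, -0.056, 0.034], [0, 0, -0.3], 0.04],
    [[0.093, -0.075, 0.045], [0, 0, -0.4], 0.04],
    [[0.117, -0.094, 0.056], [0, 0, -0.5], 0.04]
  ],
  "squeeze": 15
}}

```text
time: 0.65
tool_pos: [0.2507, -0.3687, 0.1702]
tool_rot: [-3.141, -0.0, 0.834]
contact_force: [0.4, -0.1, -0.8]
opening: 0.0567
grip_force: 0.0
```

Call:
{"fn": "arm_command", "kwargs": {
  "moves": [
    [[0.03, -0.006, 0.004], [0, 0, -0.1], 0.04],
    [[0.06, -0.012, 0.008], [0, 0, -0.2], 0.04],
    [[0.09, -0.017, 0.012], [0, 0, -0.3], 0.04],
    [[0.12, -0.023, 0.016], [0, 0, -0.4], 0.04],
    [[0.15, -0.029, 0.02], [0, 0, -0.5], 0.04]
  ]
}}

```text
time: 1.15
tool_pos: [0.3306, -0.2385, 0.1505]
tool_rot: [-3.142, 0.0, 1.334]
contact_force: [-0.2, 0.1, -0.1]
opening: 0.0399
grip_force: 0.0
```

Call:
{"fn": "arm_command", "kwargs": {
  "moves": [
    [[0.031, 0.011, 0.002], [0, 0, -0.1], 0.04],
    [[0.063, 0.022, 0.004], [0, 0, -0.2], 0.04],
    [[0.094, 0.032, 0.006], [0, 0, -0.3], 0.04],
    [[0.126, 0.043, 0.008], [0, 0, -0.4], 0.04],
    [[0.157, 0.054, 0.01], [0, 0, -0.5], 0.04]
  ]
}}

```text
time: 1.65
tool_pos: [0.4206, -0.0987, 0.1406]
tool_rot: [-3.141, -0.0, 1.834]
contact_force: [0.8, -0.6, 0.3]
opening: 0.04
grip_force: 0.0
```

Call:
{"fn": "arm_command", "kwargs": {
  "moves": [
    [[0.02, 0.02, 0.01], [0, 0, -0.04], 0.04],
    [[0.04, 0.04, 0.02], [0, 0, -0.08], 0.04],
    [[0.06, 0.06, 0.03], [0, 0, -0.12], 0.04],
    [[0.079, 0.081, 0.04], [0, 0, -0.162], 0.04],
    [[0.079, 0.081, 0.04], [0, 0, -0.162], 0.04]
  ]
}}

```text
time: 2.15
tool_pos: [0.4786, -0.0007, 0.0994]
tool_rot: [-3.141, -0.001, 1.996]
contact_force: [0.3, -1.2, -0.2]
opening: 0.0402
grip_force: 0.0
```

Call:
{"fn": "arm_command", "kwargs": {
  "moves": [
    [[-0.002, -0.001, 0.02], [0, 0, 0.003], 0.04],
    [[-0.002, -0.001, 0.04], [0, 0, 0.003], 0.04],
    [[-0.002, -0.001, 0.06], [0, 0, 0.003], 0.04],
    [[-0.002, -0.001, 0.08], [0, 0, 0.003], 0.04],
    [[-0.002, -0.001, 0.09], [0, 0, 0.003], 0.04]
  ]
}}

```text
time: 2.65
tool_pos: [0.4769, -0.0056, 0.0095]
tool_rot: [-3.14, -0.001, 1.988]
contact_force: [0.4, 0.3, -0.6]
opening: 0.0399
grip_force: 0.0
```

Call:
{"fn": "arm_command", "kwargs": {
  "moves": [
    [[0, 0, 0.003], [0, 0, 0], 0.04],
    [[0, 0, 0.0055], [0, 0, 0], 0.03],
    [[0, 0, 0.0055], [0, 0, 0], 0.02],
    [[0, 0, 0.0055], [0, 0, 0], 0.008],
    [[0, 0, 0.0055], [0, 0, 0], 0.008]
  ]
}}

```text
time: 3.15
tool_pos: [0.4785, -0.0053, 0.0058]
tool_rot: [3.141, 0.001, 1.989]
contact_force: [-0.5, 0.9, 1.6]
opening: 0.0157
grip_force: 14.9
```

Call:
{"fn": "arm_command", "kwargs": {
  "moves": [
    [[0, 0, 0], [0, 0, 0], 0.008],
    [[0, 0, 0], [0, 0, 0], 0.008],
    [[0, 0, 0], [0, 0, 0], 0.008],
    [[0, 0, -0.005], [0, 0, 0], 0.008],
    [[0, 0, -0.015], [0, 0, 0], 0.008]
  ]
}}

```text
time: 3.65
tool_pos: [0.4774, -0.0051, 0.0201]
tool_rot: [-3.14, -0.001, 1.989]
contact_force: [0.0, -0.2, -0.4]
opening: 0.0156
grip_force: 14.9
```

```bash
python3 - <<'E'
from h import *
s=robot.observe(); print(s["tool_pos"],s["tool_rot"])
plan(np.array([.4772,-.0052,.0200]),1.989,(.485,.05,.11,1.79),(.505,.19,.11,1.34),(.5161,.2637,.06,1.14))
E
```

```text
[ 0.47740234 -0.00508913  0.0201376 ] [-3.14009562e+00 -9.21630929e-04  1.98878709e+00]
[ 0.0473  0.0295 -0.09  ] az 0.199 rows>=2.1
[0.1323 0.05   0.    ] az 0.45 rows>=3.0
[ 0.0743 -0.0061  0.05  ] az 0.2 rows>=1.8
```

Call:
{"fn": "arm_command", "kwargs": {
  "moves": [
    [[0, 0, -0.03], [0, 0, 0], 0.008],
    [[0.01, 0.006, -0.06], [0, 0, 0.05], 0.008],
    [[0.02, 0.012, -0.08], [0, 0, 0.1], 0.008],
    [[0.034, 0.02, -0.09], [0, 0, 0.15], 0.008],
    [[0.047, 0.03, -0.09], [0, 0, 0.199], 0.008]
  ]
}}

```text
time: 4.15
tool_pos: [0.4873, 0.0504, 0.1127]
tool_rot: [3.138, 0.001, 1.787]
contact_force: [0.5, 0.5, -0.5]
opening: 0.0158
grip_force: 14.9
```

Call:
{"fn": "arm_command", "kwargs": {
  "moves": [
    [[0.026, 0.01, 0], [0, 0, 0.09], 0.008],
    [[0.053, 0.02, 0], [0, 0, 0.18], 0.008],
    [[0.079, 0.03, 0], [0, 0, 0.27], 0.008],
    [[0.106, 0.04, 0], [0, 0, 0.36], 0.008],
    [[0.132, 0.05, 0], [0, 0, 0.45], 0.008]
  ]
}}

```text
time: 4.65
tool_pos: [0.5064, 0.1909, 0.1109]
tool_rot: [3.141, -0.0, 1.336]
contact_force: [-0.2, 0.3, -0.1]
opening: 0.0158
grip_force: 14.9
```

Call:
{"fn": "arm_command", "kwargs": {
  "moves": [
    [[0.025, -0.002, 0], [0, 0, 0.07], 0.008],
    [[0.05, -0.004, 0], [0, 0, 0.14], 0.008],
    [[0.0743, -0.006, 0.01], [0, 0, 0.2], 0.008],
    [[0.0743, -0.006, 0.03], [0, 0, 0.2], 0.008],
    [[0.0743, -0.006, 0.05], [0, 0, 0.2], 0.008]
  ]
}}

```text
time: 5.15
tool_pos: [0.5177, 0.2643, 0.0604]
tool_rot: [3.141, -0.001, 1.141]
contact_force: [0.6, -0.5, 0.3]
opening: 0.0157
grip_force: 14.9
```

Call:
{"fn": "arm_command", "kwargs": {
  "moves": [
    [[0, 0, 0], [0, 0, 0], 0.008],
    [[0, 0, 0.01], [0, 0, 0], 0.008],
    [[0, 0, 0.02], [0, 0, 0], 0.008],
    [[0, 0, 0.025], [0, 0, 0], 0.008],
    [[0, 0, 0.025], [0, 0, 0], 0.008]
  ]
}}

```text
time: 5.65
tool_pos: [0.5173, 0.2631, 0.0346]
tool_rot: [-3.141, 0.001, 1.14]
contact_force: [0.6, -0.4, -0.5]
opening: 0.0155
grip_force: 14.9
```

```bash
python3 - <<'E'
from cell import robot
import cv2
im=robot.read_camera("scene")
cv2.imwrite("pics/s1.png",cv2.resize(im[190:290,240:350,::-1],None,fx=5,fy=5,interpolation=cv2.INTER_CUBIC))
s=robot.observe(); print(s["tool_pos"],s["tool_rot"])
E
```

```text
[0.51765494 0.26320105 0.03511251] [-3.14139173e+00  2.70553726e-04  1.13955249e+00]
```

View pics/s1.png

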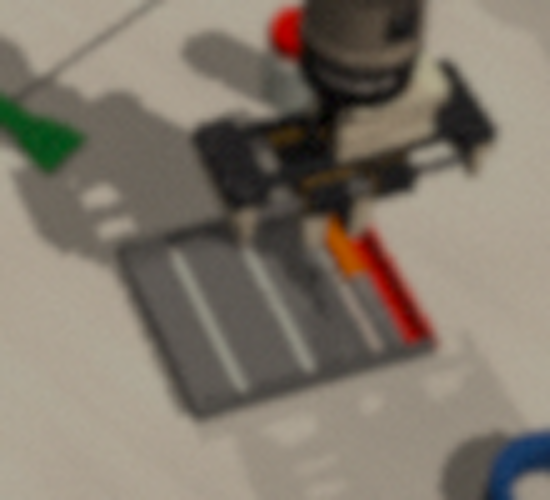

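The scene crop shows the probe held over the first line, inside the red wall, with everything clear. Next I'll lower and release it.

Call:
{"fn": "arm_command", "kwargs": {
  "moves": [
    [[0, -0.0015, 0.008], [0, 0, 0], 0.008],
    [[0, -0.0015, 0.016], [0, 0, 0], 0.008],
    [[0, -0.0015, 0.022], [0, 0, 0], 0.008],
    [[0, -0.0015, 0.026], [0, 0, 0], 0.008],
    [[0, -0.0015, 0.0265], [0, 0, 0], 0.008]
  ]
}}

```text
time: 6.2
tool_pos: [0.5162, 0.264, 0.0083]
tool_rot: [-3.141, 0.0, 1.14]
contact_force: [-1.9, -0.4, 3.0]
opening: 0.0159
grip_force: 15.0
```

Call:
{"fn": "arm_command", "kwargs": {
  "moves": [
    [[0, 0, 0], [0, 0, 0], 0.008],
    [[0, 0, 0], [0, 0, 0], 0.008],
    [[0, 0, 0], [0, 0, 0], 0.021],
    [[0, 0, 0], [0, 0, 0], 0.021],
    [[0, 0, 0], [0, 0, 0], 0.021]
  ]
}}

```text
time: 6.7
tool_pos: [0.5164, 0.264, 0.0088]
tool_rot: [3.141, -0.0, 1.14]
contact_force: [0.4, -0.5, -0.4]
opening: 0.021
grip_force: 0.0
```

Call:
{"fn": "arm_command", "kwargs": {
  "moves": [
    [[0, 0, -0.005], [0, 0, 0], 0.021],
    [[0, 0, -0.02], [0, 0, 0], 0.021],
    [[0, 0, -0.04], [0, 0, 0], 0.03],
    [[0, 0, -0.07], [0, 0, 0], 0.04],
    [[0, 0, -0.1], [0, 0, 0], 0.046]
  ]
}}

```text
time: 7.2
tool_pos: [0.516, 0.2638, 0.1098]
tool_rot: [-3.141, 0.001, 1.14]
contact_force: [0.4, 0.1, 0.2]
opening: 0.0404
grip_force: 0.0
```

```bash
python3 - <<'E'
from h import *
plan(np.array([.5161,.2638,.1095]),1.14,(.54,.15,.1095,1.4),(.5861,-.0046,.08,1.678),(.5861,-.0046,.003,1.678))
E
```

```text
[-0.0934  0.0692  0.    ] az -0.26 rows>=2.3
[-0.1445  0.0717  0.0295] az -0.278 rows>=3.3
[ 0.    -0.     0.077] az -0.0 rows>=1.5
```

Call:
{"fn": "arm_command", "kwargs": {
  "moves": [
    [[-0.019, 0.014, 0], [0, 0, -0.052], 0.046],
    [[-0.037, 0.028, 0], [0, 0, -0.104], 0.046],
    [[-0.056, 0.042, 0], [0, 0, -0.156], 0.046],
    [[-0.075, 0.055, 0], [0, 0, -0.208], 0.046],
    [[-0.0934, 0.0692, 0], [0, 0, -0.26], 0.046]
  ]
}}

```text
time: 7.7
tool_pos: [0.5402, 0.1493, 0.1092]
tool_rot: [3.141, -0.0, 1.402]
contact_force: [0.2, 0.1, 1.1]
opening: 0.0458
grip_force: 0.0
```

Call:
{"fn": "arm_command", "kwargs": {
  "moves": [
    [[-0.029, 0.014, 0], [0, 0, -0.056], 0.046],
    [[-0.058, 0.029, 0], [0, 0, -0.111], 0.046],
    [[-0.087, 0.043, 0.01], [0, 0, -0.167], 0.046],
    [[-0.116, 0.057, 0.02], [0, 0, -0.222], 0.046],
    [[-0.1445, 0.0717, 0.0295], [0, 0, -0.278], 0.046]
  ]
}}

```text
time: 8.2
tool_pos: [0.5865, -0.0057, 0.0794]
tool_rot: [3.141, 0.0, 1.68]
contact_force: [0.2, -0.1, -0.3]
opening: 0.0458
grip_force: 0.0
```

Call:
{"fn": "arm_command", "kwargs": {
  "moves": [
    [[0, 0, 0.01], [0, 0, 0], 0.046],
    [[0, 0, 0.03], [0, 0, 0], 0.046],
    [[0, 0, 0.05], [0, 0, 0], 0.046],
    [[0, 0, 0.065], [0, 0, 0], 0.046],
    [[0, 0, 0.067], [0, 0, 0], 0.046]
  ]
}}

```text
time: 8.7
tool_pos: [0.5847, -0.0036, 0.0105]
tool_rot: [-3.138, -0.001, 1.678]
contact_force: [-0.1, 0.6, 0.2]
opening: 0.046
grip_force: 0.0
```

```bash
python3 - <<'E'
from cell import robot
import cv2
s=robot.observe(); print(s["tool_pos"],s["tool_rot"])
im=robot.read_camera("top")
cv2.imwrite("pics/t2.png",cv2.resize(im[140:252,130:280,::-1],None,fx=5,fy=5,interpolation=cv2.INTER_CUBIC))
E
```

```text
[ 0.58470899 -0.00363991  0.01050263] [-3.13791900e+00 -9.69521783e-04  1.67762062e+00]
```

View pics/t2.png

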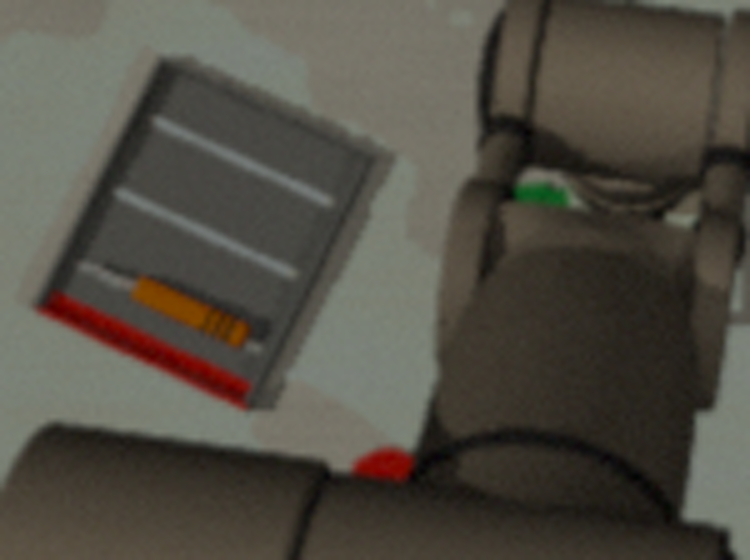

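The probe lies along the first line, with its handle from (137,290) to (247,333) and its steel point on the line. Next I'll grip the scraper.

Call:
{"fn": "arm_command", "kwargs": {
  "moves": [
    [[0, 0, 0.004], [0, 0, 0], 0.046],
    [[0, 0, 0.0075], [0, 0, 0], 0.046],
    [[0, 0, 0.0075], [0, 0, 0], 0.03],
    [[0, 0, 0.0075], [0, 0, 0], 0.014],
    [[0, 0, 0.0075], [0, 0, 0], 0.014]
  ]
}}

```text
time: 9.25
tool_pos: [0.5864, -0.0044, 0.0051]
tool_rot: [3.141, 0.0, 1.678]
contact_force: [0.1, 0.4, -0.5]
opening: 0.027
grip_force: 0.0
```

Call:
{"fn": "arm_command", "kwargs": {
  "moves": [
    [[0, 0, 0], [0, 0, 0], 0.014],
    [[0, 0, 0], [0, 0, 0], 0.014],
    [[0, 0, 0], [0, 0, 0], 0.014],
    [[0, 0, 0], [0, 0, 0], 0.014],
    [[0, 0, 0], [0, 0, 0], 0.014]
  ]
}}

```text
time: 9.75
tool_pos: [0.5864, -0.0045, 0.005]
tool_rot: [3.141, 0.0, 1.678]
contact_force: [-0.4, 0.0, 4.2]
opening: 0.0216
grip_force: 14.9
```

Call:
{"fn": "arm_command", "kwargs": {
  "moves": [
    [[0, 0, -0.005], [0, 0, 0], 0.014],
    [[0, 0, -0.02], [0, 0, 0], 0.014],
    [[0, 0, -0.045], [0, 0, 0], 0.014],
    [[0, 0, -0.075], [0, 0, 0], 0.014],
    [[0, 0, -0.097], [0, 0, 0], 0.014]
  ]
}}

```text
time: 10.25
tool_pos: [0.5865, -0.0044, 0.1034]
tool_rot: [3.141, 0.0, 1.678]
contact_force: [0.4, -0.2, -0.6]
opening: 0.0217
grip_force: 14.9
```

```bash
python3 - <<'E'
from h import *
a=w(crop(130,140,(137,290)),.017);b=w(crop(130,140,(248,335)),.017)
u=(a-b)/np.hypot(*(a-b)); print(a,b,np.arctan2(u[1],u[0]),"origin",b+.055*u)
E
```

```text
[0.532672   0.29866547] [0.50527485 0.23024493] 1.1899254914998094 origin [0.52571995 0.2813037 ]
```

```bash
python3 - <<'E'
from h import *
plan(np.array([.5864,-.0044,.1022]),1.678,(.575,.12,.11,1.4),(.5624,.2449,.06,1.14),(.5624,.2449,.02,1.14))
E
```

```text
[ 0.1249  0.002  -0.0078] az 0.278 rows>=2.5
[ 0.1209 -0.0336  0.05  ] az 0.26 rows>=2.7
[ 0.   -0.    0.04] az -0.0 rows>=0.8
```

Call:
{"fn": "arm_command", "kwargs": {
  "moves": [
    [[0.025, 0, -0.004], [0, 0, 0.056], 0.014],
    [[0.05, 0.001, -0.008], [0, 0, 0.111], 0.014],
    [[0.075, 0.001, -0.008], [0, 0, 0.167], 0.014],
    [[0.1, 0.002, -0.008], [0, 0, 0.222], 0.014],
    [[0.125, 0.002, -0.008], [0, 0, 0.278], 0.014]
  ]
}}

```text
time: 10.75
tool_pos: [0.5746, 0.1211, 0.1097]
tool_rot: [-3.141, 0.0, 1.397]
contact_force: [0.1, 0.6, 0.1]
opening: 0.022
grip_force: 14.9
```

Call:
{"fn": "arm_command", "kwargs": {
  "moves": [
    [[0.03, -0.008, 0], [0, 0, 0.065], 0.014],
    [[0.06, -0.017, 0], [0, 0, 0.13], 0.014],
    [[0.09, -0.025, 0.01], [0, 0, 0.195], 0.014],
    [[0.1209, -0.0336, 0.03], [0, 0, 0.26], 0.014],
    [[0.1209, -0.0336, 0.05], [0, 0, 0.26], 0.014]
  ]
}}

```text
time: 11.25
tool_pos: [0.5617, 0.2488, 0.0595]
tool_rot: [3.141, -0.002, 1.142]
contact_force: [0.5, -0.1, -0.9]
opening: 0.0218
grip_force: 14.9
```

Call:
{"fn": "arm_command", "kwargs": {
  "moves": [
    [[0, 0, 0.01], [0, 0, 0], 0.014],
    [[0, 0, 0.02], [0, 0, 0], 0.014],
    [[0, 0, 0.03], [0, 0, 0], 0.014],
    [[0, 0, 0.03], [0, 0, 0], 0.014],
    [[0, 0, 0.03], [0, 0, 0], 0.014]
  ]
}}

```text
time: 11.75
tool_pos: [0.5627, 0.2445, 0.03]
tool_rot: [3.141, -0.0, 1.139]
contact_force: [1.1, 0.5, 1.1]
opening: 0.0214
grip_force: 14.9
```

Call:
{"fn": "arm_command", "kwargs": {
  "moves": [
    [[0, 0, 0.006], [0, 0, 0], 0.014],
    [[0, 0, 0.012], [0, 0, 0], 0.014],
    [[0, 0, 0.018], [0, 0, 0], 0.014],
    [[0, 0, 0.022], [0, 0, 0], 0.014],
    [[0, 0, 0.022], [0, 0, 0], 0.014]
  ]
}}

```text
time: 12.25
tool_pos: [0.5622, 0.245, 0.0073]
tool_rot: [-3.141, 0.0, 1.14]
contact_force: [1.1, -0.2, 0.1]
opening: 0.0219
grip_force: 15.0
```

Call:
{"fn": "arm_command", "kwargs": {
  "moves": [
    [[0, 0, 0], [0, 0, 0], 0.014],
    [[0, 0, 0], [0, 0, 0], 0.014],
    [[0, 0, 0], [0, 0, 0], 0.027],
    [[0, 0, 0], [0, 0, 0], 0.027],
    [[0, 0, 0], [0, 0, 0], 0.027]
  ]
}}

```text
time: 12.75
tool_pos: [0.5624, 0.245, 0.0077]
tool_rot: [3.141, 0.0, 1.14]
contact_force: [1.2, -0.1, 0.4]
opening: 0.0271
grip_force: 0.0
```

Call:
{"fn": "arm_command", "kwargs": {
  "moves": [
    [[0, 0, -0.005], [0, 0, 0], 0.027],
    [[0, 0, -0.02], [0, 0, 0], 0.027],
    [[0, 0, -0.04], [0, 0, 0], 0.03],
    [[0, 0, -0.07], [0, 0, 0], 0.036],
    [[0, 0, -0.1], [0, 0, 0], 0.036]
  ]
}}

```text
time: 13.25
tool_pos: [0.5623, 0.2449, 0.1098]
tool_rot: [3.141, -0.0, 1.14]
contact_force: [0.6, 0.6, -0.3]
opening: 0.0354
grip_force: 0.0
```

```bash
python3 - <<'E'
from h import *
plan(np.array([.5626,.2447,.108]),1.14,(.62,.13,.108,1.35),(.6840,.0155,.08,1.557),(.6840,.0155,.012,1.557))
E
```

```text
[-0.0803  0.1001  0.    ] az -0.21 rows>=2.6
[-0.0977  0.0875  0.028 ] az -0.207 rows>=2.7
[ 0.    -0.     0.068] az -0.0 rows>=1.4
```

Call:
{"fn": "arm_command", "kwargs": {
  "moves": [
    [[-0.016, 0.02, 0], [0, 0, -0.042], 0.036],
    [[-0.032, 0.04, 0], [0, 0, -0.084], 0.036],
    [[-0.048, 0.06, 0], [0, 0, -0.126], 0.036],
    [[-0.064, 0.08, 0], [0, 0, -0.168], 0.036],
    [[-0.0803, 0.1, 0], [0, 0, -0.21], 0.036]
  ]
}}

```text
time: 13.75
tool_pos: [0.6203, 0.1294, 0.1093]
tool_rot: [3.14, -0.0, 1.352]
contact_force: [0.8, -0.2, -1.2]
opening: 0.0359
grip_force: 0.0
```

Call:
{"fn": "arm_command", "kwargs": {
  "moves": [
    [[-0.02, 0.018, 0], [0, 0, -0.042], 0.036],
    [[-0.039, 0.035, 0], [0, 0, -0.084], 0.036],
    [[-0.059, 0.053, 0.01], [0, 0, -0.126], 0.036],
    [[-0.078, 0.07, 0.02], [0, 0, -0.17], 0.036],
    [[-0.0977, 0.0875, 0.028], [0, 0, -0.212], 0.036]
  ]
}}

```text
time: 14.25
tool_pos: [0.6842, 0.0148, 0.0807]
tool_rot: [3.141, 0.0, 1.564]
contact_force: [-0.1, 0.5, -0.4]
opening: 0.0363
grip_force: 0.0
```

Call:
{"fn": "arm_command", "kwargs": {
  "moves": [
    [[0, 0, 0.01], [0, 0, 0], 0.036],
    [[0, 0, 0.03], [0, 0, 0], 0.036],
    [[0, 0, 0.05], [0, 0, 0], 0.036],
    [[0, 0, 0.066], [0, 0, 0], 0.036],
    [[0, 0, 0.066], [0, 0, 0], 0.036]
  ]
}}

```text
time: 14.75
tool_pos: [0.6819, 0.0164, 0.0116]
tool_rot: [-3.137, -0.0, 1.562]
contact_force: [-0.1, 0.4, -0.2]
opening: 0.0358
grip_force: 0.0
```

Call:
{"fn": "arm_command", "kwargs": {
  "moves": [
    [[0, 0, 0], [0, 0, 0], 0.036],
    [[0, 0, 0.006], [0, 0, 0], 0.036],
    [[0, 0, 0.006], [0, 0, 0], 0.036],
    [[0, 0, 0.006], [0, 0, 0], 0.036],
    [[0, 0, 0.006], [0, 0, 0], 0.036]
  ]
}}

```text
time: 15.25
tool_pos: [0.6838, 0.0156, 0.0081]
tool_rot: [3.141, 0.0, 1.562]
contact_force: [0.2, 0.0, 0.2]
opening: 0.0359
grip_force: 0.0
```

```bash
python3 - <<'E'
from cell import robot
import cv2,numpy as np
s=robot.observe(); print(s["tool_pos"],s["tool_rot"])
a=robot.read_camera("top")[140:252,130:260,::-1]; b=robot.read_camera("scene")[180:280,180:330,::-1]
cv2.imwrite("pics/t3.png",cv2.resize(a,None,fx=5,fy=5,interpolation=cv2.INTER_CUBIC))
E
```

```text
[0.68382587 0.01564615 0.00812902] [3.14093568e+00 1.68552428e-04 1.56176092e+00]
```

View pics/t3.png

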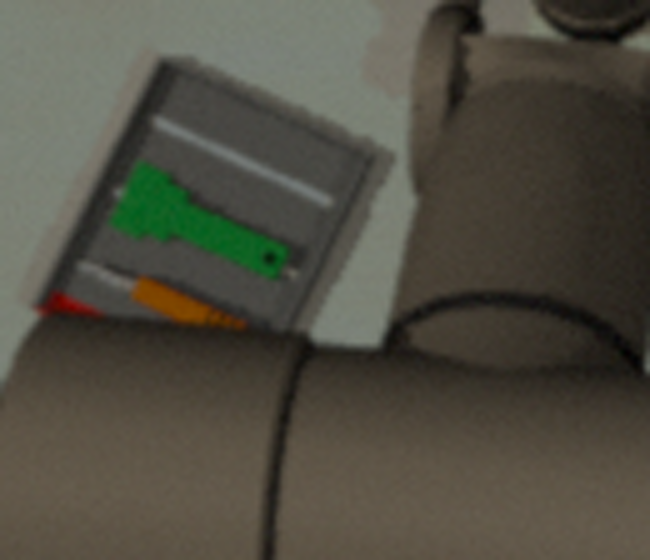

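The scraper lies centred on the middle line, running from (125,200) to (285,262). Next I'll grip the forceps.

Call:
{"fn": "arm_command", "kwargs": {
  "moves": [
    [[0, 0, 0.0045], [0, 0, 0], 0.036],
    [[0, 0, 0.0045], [0, 0, 0], 0.025],
    [[0, 0, 0.0045], [0, 0, 0], 0.007],
    [[0, 0, 0.0045], [0, 0, 0], 0.007],
    [[0, 0, 0.0045], [0, 0, 0], 0.007]
  ]
}}

```text
time: 15.85
tool_pos: [0.6836, 0.0157, 0.0032]
tool_rot: [3.141, 0.0, 1.562]
contact_force: [-0.4, -0.7, -0.1]
opening: 0.0141
grip_force: 15.0
```

Call:
{"fn": "arm_command", "kwargs": {
  "moves": [
    [[0, 0, 0], [0, 0, 0], 0.007],
    [[0, 0, 0], [0, 0, 0], 0.007],
    [[0, 0, 0], [0, 0, 0], 0.007],
    [[0, 0, 0], [0, 0, 0], 0.007],
    [[0, 0, 0], [0, 0, 0], 0.007]
  ]
}}

```text
time: 16.35
tool_pos: [0.6836, 0.0157, 0.0032]
tool_rot: [3.142, 0.0, 1.562]
contact_force: [0.4, -0.3, -0.1]
opening: 0.0143
grip_force: 15.0
```

Call:
{"fn": "arm_command", "kwargs": {
  "moves": [
    [[0, 0, -0.005], [0, 0, 0], 0.007],
    [[0, 0, -0.02], [0, 0, 0], 0.007],
    [[0, 0, -0.045], [0, 0, 0], 0.007],
    [[0, 0, -0.075], [0, 0, 0], 0.007],
    [[0, 0, -0.1], [0, 0, 0], 0.007]
  ]
}}

```text
time: 16.85
tool_pos: [0.6842, 0.0157, 0.1064]
tool_rot: [3.139, 0.0, 1.562]
contact_force: [-0.5, -0.2, -0.2]
opening: 0.0139
grip_force: 15.0
```

```bash
python3 - <<'E'
from h import *
plan(np.array([.684,.0157,.1035]),1.562,(.65,.13,.11,1.35),(.6146,.2391,.06,1.14),(.6146,.2391,.03,1.14))
E
```

```text
[ 0.114  -0.035  -0.0065] az 0.212 rows>=2.4
[ 0.0987 -0.0584  0.05  ] az 0.21 rows>=2.5
[ 0.   -0.    0.03] az -0.0 rows>=0.6
```

Call:
{"fn": "arm_command", "kwargs": {
  "moves": [
    [[0.023, -0.007, -0.003], [0, 0, 0.042], 0.007],
    [[0.046, -0.014, -0.006], [0, 0, 0.084], 0.007],
    [[0.068, -0.021, -0.006], [0, 0, 0.126], 0.007],
    [[0.091, -0.028, -0.006], [0, 0, 0.168], 0.007],
    [[0.114, -0.035, -0.0065], [0, 0, 0.212], 0.007]
  ]
}}

```text
time: 17.35
tool_pos: [0.6496, 0.1309, 0.1114]
tool_rot: [3.14, -0.0, 1.348]
contact_force: [-0.4, 1.1, 0.2]
opening: 0.0145
grip_force: 15.0
```

Call:
{"fn": "arm_command", "kwargs": {
  "moves": [
    [[0.025, -0.015, 0], [0, 0, 0.053], 0.007],
    [[0.05, -0.029, 0], [0, 0, 0.106], 0.007],
    [[0.075, -0.044, 0.01], [0, 0, 0.16], 0.007],
    [[0.0987, -0.0584, 0.03], [0, 0, 0.21], 0.007],
    [[0.0987, -0.0584, 0.05], [0, 0, 0.21], 0.007]
  ]
}}

```text
time: 17.85
tool_pos: [0.6135, 0.243, 0.0612]
tool_rot: [3.14, -0.002, 1.142]
contact_force: [0.4, -1.2, -0.7]
opening: 0.0141
grip_force: 15.0
```

Call:
{"fn": "arm_command", "kwargs": {
  "moves": [
    [[0, 0, 0.01], [0, 0, 0], 0.007],
    [[0, 0, 0.02], [0, 0, 0], 0.007],
    [[0, 0, 0.03], [0, 0, 0], 0.007],
    [[0, 0, 0.03], [0, 0, 0], 0.007],
    [[0, 0, 0.03], [0, 0, 0], 0.007]
  ]
}}

```text
time: 18.35
tool_pos: [0.6147, 0.2386, 0.03]
tool_rot: [3.141, -0.0, 1.139]
contact_force: [0.1, 0.4, -0.8]
opening: 0.0141
grip_force: 15.0
```

Call:
{"fn": "arm_command", "kwargs": {
  "moves": [
    [[0, 0, 0.006], [0, 0, 0], 0.007],
    [[0, 0, 0.012], [0, 0, 0], 0.007],
    [[0, 0, 0.018], [0, 0, 0], 0.007],
    [[0, 0, 0.0237], [0, 0, 0], 0.007],
    [[0, 0, 0.0237], [0, 0, 0], 0.007]
  ]
}}

```text
time: 18.85
tool_pos: [0.6142, 0.2391, 0.0055]
tool_rot: [-3.141, 0.0, 1.14]
contact_force: [-0.1, 0.5, 0.1]
opening: 0.0141
grip_force: 15.0
```

Call:
{"fn": "arm_command", "kwargs": {
  "moves": [
    [[0, 0, 0], [0, 0, 0], 0.007],
    [[0, 0, 0], [0, 0, 0], 0.007],
    [[0, 0, 0], [0, 0, 0], 0.02],
    [[0, 0, 0], [0, 0, 0], 0.02],
    [[0, 0, 0], [0, 0, 0], 0.02]
  ]
}}

```text
time: 19.35
tool_pos: [0.6143, 0.2391, 0.006]
tool_rot: [3.141, 0.0, 1.14]
contact_force: [0.0, -0.3, 0.5]
opening: 0.0202
grip_force: 0.0
```

Call:
{"fn": "arm_command", "kwargs": {
  "moves": [
    [[0, 0, -0.005], [0, 0, 0], 0.02],
    [[0, 0, -0.02], [0, 0, 0], 0.02],
    [[0, 0, -0.045], [0, 0, 0], 0.03],
    [[0, 0, -0.075], [0, 0, 0], 0.05],
    [[0, 0, -0.115], [0, 0, 0], 0.075]
  ]
}}

```text
time: 19.85
tool_pos: [0.6135, 0.2389, 0.1221]
tool_rot: [-3.14, 0.001, 1.14]
contact_force: [0.6, -0.6, 0.5]
opening: 0.039
grip_force: 0.0
```

```bash
python3 - <<'E'
from h import *
plan(np.array([.6146,.2388,.1215]),1.14,(.52,.19,.1215,1.4),(.4103,.1365,.11,1.6914),(.4103,.1365,.017,1.6914))
E
```

```text
[-0.0838 -0.0656 -0.    ] az -0.26 rows>=2.1
[-0.0714 -0.099   0.0115] az -0.291 rows>=2.5
[ 0.    -0.     0.093] az -0.0 rows>=1.9
```

Call:
{"fn": "arm_command", "kwargs": {
  "moves": [
    [[-0.017, -0.013, 0], [0, 0, -0.052], 0.075],
    [[-0.034, -0.026, 0], [0, 0, -0.104], 0.075],
    [[-0.05, -0.039, 0], [0, 0, -0.156], 0.075],
    [[-0.067, -0.052, 0], [0, 0, -0.208], 0.075],
    [[-0.0838, -0.0656, 0], [0, 0, -0.26], 0.075]
  ]
}}

```text
time: 20.35
tool_pos: [0.5193, 0.1901, 0.1225]
tool_rot: [3.14, -0.001, 1.402]
contact_force: [0.2, 0.9, 0.6]
opening: 0.0744
grip_force: 0.0
```

Call:
{"fn": "arm_command", "kwargs": {
  "moves": [
    [[-0.018, -0.025, 0.003], [0, 0, -0.073], 0.075],
    [[-0.036, -0.05, 0.006], [0, 0, -0.146], 0.075],
    [[-0.054, -0.074, 0.009], [0, 0, -0.218], 0.075],
    [[-0.0714, -0.099, 0.0115], [0, 0, -0.291], 0.075],
    [[-0.0714, -0.099, 0.0115], [0, 0, -0.291], 0.075]
  ]
}}

```text
time: 20.85
tool_pos: [0.4065, 0.1359, 0.1101]
tool_rot: [-3.139, 0.0, 1.692]
contact_force: [0.4, -0.6, -0.5]
opening: 0.0751
grip_force: 0.0
```

Call:
{"fn": "arm_command", "kwargs": {
  "moves": [
    [[0, 0, 0], [0, 0, 0], 0.075],
    [[0, 0, 0], [0, 0, 0], 0.075],
    [[0, 0, 0.01], [0, 0, 0], 0.075],
    [[0, 0, 0.02], [0, 0, 0], 0.075],
    [[0, 0, 0.02], [0, 0, 0], 0.075]
  ]
}}

```text
time: 21.35
tool_pos: [0.409, 0.1368, 0.0877]
tool_rot: [-3.138, 0.0, 1.691]
contact_force: [-0.2, 0.5, 0.1]
opening: 0.0749
grip_force: 0.0
```

```bash
python3 - <<'E'
from cell import robot
import cv2,numpy as np
s=robot.observe(); print(s["tool_pos"],s["tool_rot"],s["opening"])
a=robot.read_camera("top")[140:230,130:240,::-1]; b=robot.read_camera("scene")[160:250,250:360,::-1]
cv2.imwrite("pics/t4.png",cv2.resize(np.hstack([a,b]),None,fx=3.6,fy=3.6,interpolation=cv2.INTER_CUBIC))
E
```

```text
[0.40901768 0.13682801 0.08769448] [-3.13800677e+00  1.98386960e-04  1.69085096e+00] 0.07490109120421769
```

View pics/t4.png

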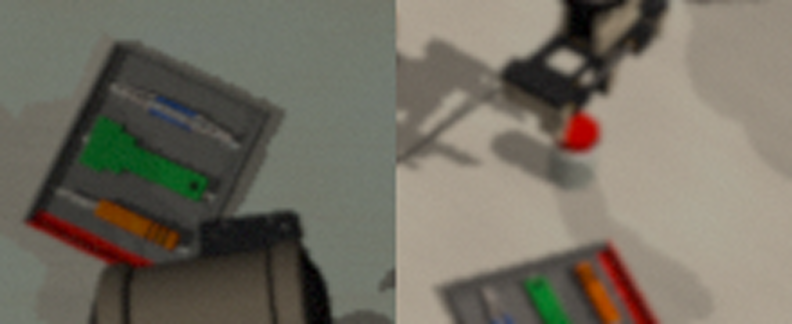

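All three instruments lie on their lines, and the gripper is over the red jar. Next I'll descend and grip it.

Call:
{"fn": "arm_command", "kwargs": {
  "moves": [
    [[0, 0, 0.01], [0, 0, 0], 0.075],
    [[0, 0, 0.025], [0, 0, 0], 0.075],
    [[0, 0, 0.04], [0, 0, 0], 0.075],
    [[0, 0, 0.055], [0, 0, 0], 0.075],
    [[0, 0, 0.07], [0, 0, 0], 0.075]
  ]
}}

```text
time: 21.95
tool_pos: [0.41, 0.1369, 0.0186]
tool_rot: [3.141, 0.0, 1.691]
contact_force: [1.0, 0.5, -0.3]
opening: 0.0749
grip_force: 0.0
```

Call:
{"fn": "arm_command", "kwargs": {
  "moves": [
    [[0, 0, 0.002], [0, 0, 0], 0.075],
    [[0, 0, 0.002], [0, 0, 0], 0.068],
    [[0, 0, 0.002], [0, 0, 0], 0.062],
    [[0, 0, 0.002], [0, 0, 0], 0.056],
    [[0, 0, 0.002], [0, 0, 0], 0.04]
  ]
}}

```text
time: 22.45
tool_pos: [0.4103, 0.1369, 0.018]
tool_rot: [3.14, 0.0, 1.691]
contact_force: [-0.9, -1.0, 0.8]
opening: 0.0523
grip_force: 0.4
```

Call:
{"fn": "arm_command", "kwargs": {
  "moves": [
    [[0, 0, 0], [0, 0, 0], 0.04],
    [[0, 0, 0], [0, 0, 0], 0.04],
    [[0, 0, 0], [0, 0, 0], 0.04],
    [[0, 0, -0.004], [0, 0, 0], 0.04],
    [[0, 0, -0.012], [0, 0, 0], 0.04]
  ],
  "squeeze": 20
}}

```text
time: 22.95
tool_pos: [0.4095, 0.1368, 0.0295]
tool_rot: [-3.14, 0.0, 1.691]
contact_force: [-0.4, 0.5, -0.6]
opening: 0.0498
grip_force: 20.0
```

```bash
python3 - <<'E'
from h import *
plan(np.array([.4103,.1368,.0290]),1.691,(.4103,.1368,.10,1.691),(.45,.035,.10,1.691),(.493,-.075,.10,1.691),(.5354,-.1825,.09,1.691),(.5354,-.1825,.035,1.691))
E
```

```text
[ 0.     0.    -0.071] az -0.0 rows>=1.4
[-0.1058  0.0272  0.    ] az -0.0 rows>=2.2
[-0.1144  0.0295  0.    ] az -0.0 rows>=2.4
[-0.1118  0.0292  0.01  ] az -0.0 rows>=2.3
[ 0.    -0.     0.055] az -0.0 rows>=1.1
```

Call:
{"fn": "arm_command", "kwargs": {
  "moves": [
    [[0, 0, -0.01], [0, 0, 0], 0.04],
    [[0, 0, -0.025], [0, 0, 0], 0.04],
    [[0, 0, -0.045], [0, 0, 0], 0.04],
    [[0, 0, -0.06], [0, 0, 0], 0.04],
    [[0, 0, -0.071], [0, 0, 0], 0.04]
  ]
}}

```text
time: 23.45
tool_pos: [0.4104, 0.137, 0.1023]
tool_rot: [3.14, 0.0, 1.691]
contact_force: [-1.0, -0.1, 0.1]
opening: 0.0498
grip_force: 20.0
```

Call:
{"fn": "arm_command", "kwargs": {
  "moves": [
    [[-0.012, 0.003, 0], [0, 0, 0], 0.04],
    [[-0.033, 0.008, 0], [0, 0, 0], 0.04],
    [[-0.057, 0.015, 0], [0, 0, 0], 0.04],
    [[-0.081, 0.021, 0], [0, 0, 0], 0.04],
    [[-0.1058, 0.0272, 0], [0, 0, 0], 0.04]
  ]
}}

```text
time: 23.95
tool_pos: [0.4497, 0.0335, 0.1002]
tool_rot: [-3.141, 0.0, 1.691]
contact_force: [-0.8, -0.1, -0.9]
opening: 0.0496
grip_force: 20.0
```

Call:
{"fn": "arm_command", "kwargs": {
  "moves": [
    [[-0.023, 0.006, 0], [0, 0, 0], 0.04],
    [[-0.046, 0.012, 0], [0, 0, 0], 0.04],
    [[-0.069, 0.018, 0], [0, 0, 0], 0.04],
    [[-0.092, 0.024, 0], [0, 0, 0], 0.04],
    [[-0.1144, 0.0295, 0], [0, 0, 0], 0.04]
  ]
}}

```text
time: 24.45
tool_pos: [0.4926, -0.0768, 0.1001]
tool_rot: [-3.141, 0.0, 1.69]
contact_force: [0.6, 0.0, -0.1]
opening: 0.049
grip_force: 20.0
```

Call:
{"fn": "arm_command", "kwargs": {
  "moves": [
    [[-0.027, 0.007, 0.002], [0, 0, 0], 0.04],
    [[-0.054, 0.014, 0.004], [0, 0, 0], 0.04],
    [[-0.08, 0.021, 0.006], [0, 0, 0], 0.04],
    [[-0.1, 0.026, 0.008], [0, 0, 0], 0.04],
    [[-0.1118, 0.0292, 0.01], [0, 0, 0], 0.04]
  ]
}}

```text
time: 24.95
tool_pos: [0.5349, -0.1848, 0.0899]
tool_rot: [-3.141, 0.0, 1.689]
contact_force: [-0.1, -0.3, -1.2]
opening: 0.0492
grip_force: 20.0
```

Call:
{"fn": "arm_command", "kwargs": {
  "moves": [
    [[0, 0, 0.01], [0, 0, 0], 0.04],
    [[0, 0, 0.025], [0, 0, 0], 0.04],
    [[0, 0, 0.04], [0, 0, 0], 0.04],
    [[0, 0, 0.05], [0, 0, 0], 0.04],
    [[0, 0, 0.055], [0, 0, 0], 0.04]
  ]
}}

```text
time: 25.45
tool_pos: [0.534, -0.1814, 0.0341]
tool_rot: [-3.14, -0.001, 1.692]
contact_force: [0.1, -0.2, -0.8]
opening: 0.0494
grip_force: 20.0
```

Call:
{"fn": "arm_command", "kwargs": {
  "moves": [
    [[0, 0, 0], [0, 0, 0], 0.04],
    [[0, 0, 0], [0, 0, 0], 0.04],
    [[0, 0, 0], [0, 0, 0], 0.04],
    [[0, 0, 0], [0, 0, 0], 0.04],
    [[0, 0, 0], [0, 0, 0], 0.04]
  ]
}}

```text
time: 25.95
tool_pos: [0.5352, -0.1826, 0.0359]
tool_rot: [3.141, 0.0, 1.691]
contact_force: [0.2, 0.0, 0.1]
opening: 0.0491
grip_force: 20.0
```

Call:
{"fn": "arm_command", "kwargs": {
  "moves": [
    [[0, 0, 0.004], [0, 0, 0], 0.04],
    [[0, 0, 0.008], [0, 0, 0], 0.04],
    [[0, 0, 0.011], [0, 0, 0], 0.04],
    [[0, 0, 0.0135], [0, 0, 0], 0.04],
    [[0, 0, 0.0135], [0, 0, 0], 0.04]
  ]
}}

```text
time: 26.45
tool_pos: [0.535, -0.1825, 0.022]
tool_rot: [-3.142, 0.0, 1.691]
contact_force: [-1.2, 0.2, 1.2]
opening: 0.0496
grip_force: 20.0
```

Call:
{"fn": "arm_command", "kwargs": {
  "moves": [
    [[0, 0, 0], [0, 0, 0], 0.04],
    [[0, 0, 0], [0, 0, 0], 0.04],
    [[0, 0, 0], [0, 0, 0], 0.054],
    [[0, 0, 0], [0, 0, 0], 0.062],
    [[0, 0, 0], [0, 0, 0], 0.07]
  ]
}}

```text
time: 26.95
tool_pos: [0.535, -0.1825, 0.022]
tool_rot: [3.142, 0.0, 1.691]
contact_force: [0.6, -0.7, 0.3]
opening: 0.0661
grip_force: 0.0
```

Call:
{"fn": "arm_command", "kwargs": {
  "moves": [
    [[0, 0, 0], [0, 0, 0], 0.07],
    [[0, 0, -0.02], [0, 0, 0], 0.07],
    [[0, 0, -0.045], [0, 0, 0], 0.07],
    [[0, 0, -0.07], [0, 0, 0], 0.07],
    [[0, 0, -0.09], [0, 0, 0], 0.06]
  ]
}}

```text
time: 27.45
tool_pos: [0.5353, -0.1826, 0.1135]
tool_rot: [3.141, 0.001, 1.691]
contact_force: [0.4, 0.2, 0.3]
opening: 0.0658
grip_force: 0.0
```

```bash
python3 - <<'E'
from h import *
plan(np.array([.5353,-.1826,.1120]),1.691,(.4042,-.1503,.09,1.691),(.4042,-.1503,.019,1.691))
E
```

```text
[ 0.0478 -0.1263  0.022 ] az -0.0 rows>=2.7
[ 0.    -0.     0.071] az -0.0 rows>=1.4
```

Call:
{"fn": "arm_command", "kwargs": {
  "moves": [
    [[0.01, -0.026, 0], [0, 0, 0], 0.05],
    [[0.021, -0.055, 0], [0, 0, 0], 0.05],
    [[0.032, -0.085, 0.008], [0, 0, 0], 0.05],
    [[0.042, -0.112, 0.015], [0, 0, 0], 0.05],
    [[0.0478, -0.1263, 0.022], [0, 0, 0], 0.05]
  ]
}}

```text
time: 27.95
tool_pos: [0.4016, -0.1492, 0.0898]
tool_rot: [-3.141, -0.001, 1.691]
contact_force: [1.5, 0.7, 0.5]
opening: 0.0497
grip_force: 0.0
```

Call:
{"fn": "arm_command", "kwargs": {
  "moves": [
    [[0, 0, 0], [0, 0, 0], 0.05],
    [[0, 0, 0.02], [0, 0, 0], 0.05],
    [[0, 0, 0.04], [0, 0, 0], 0.05],
    [[0, 0, 0.06], [0, 0, 0], 0.05],
    [[0, 0, 0.073], [0, 0, 0], 0.05]
  ]
}}

```text
time: 28.45
tool_pos: [0.405, -0.1506, 0.0162]
tool_rot: [3.141, 0.001, 1.691]
contact_force: [-0.1, 1.1, -0.1]
opening: 0.05
grip_force: 0.0
```

Call:
{"fn": "arm_command", "kwargs": {
  "moves": [
    [[0, 0, 0], [0, 0, 0], 0.05],
    [[0, 0, 0], [0, 0, 0], 0.042],
    [[0, 0, 0], [0, 0, 0], 0.034],
    [[0, 0, 0], [0, 0, 0], 0.02],
    [[0, 0, 0], [0, 0, 0], 0.02]
  ],
  "squeeze": 10
}}

```text
time: 28.95
tool_pos: [0.4044, -0.1504, 0.0176]
tool_rot: [3.14, 0.001, 1.691]
contact_force: [0.2, 0.2, 2.2]
opening: 0.0257
grip_force: 10.0
```

Call:
{"fn": "arm_command", "kwargs": {
  "moves": [
    [[0, 0, 0], [0, 0, 0], 0.02],
    [[0, 0, 0], [0, 0, 0], 0.02],
    [[0, 0, 0], [0, 0, 0], 0.02],
    [[0, 0, 0], [0, 0, 0], 0.02],
    [[0, 0, 0], [0, 0, 0], 0.02]
  ]
}}

```text
time: 29.45
tool_pos: [0.4044, -0.1504, 0.0176]
tool_rot: [3.14, 0.001, 1.691]
contact_force: [-0.3, 0.4, 7.0]
opening: 0.0257
grip_force: 10.0
```

Call:
{"fn": "arm_command", "kwargs": {
  "moves": [
    [[0, 0, -0.006], [0, 0, 0], 0.02],
    [[0, 0, -0.025], [0, 0, 0], 0.02],
    [[0, 0, -0.05], [0, 0, 0], 0.02],
    [[0, 0, -0.08], [0, 0, 0], 0.02],
    [[0, 0, -0.113], [0, 0, 0], 0.02]
  ]
}}

```text
time: 29.95
tool_pos: [0.4032, -0.1497, 0.131]
tool_rot: [-3.14, -0.001, 1.691]
contact_force: [0.7, 0.5, 0.9]
opening: 0.0256
grip_force: 10.0
```

```bash
python3 - <<'E'
from h import *
im=robot.read_camera("top")
import cv2
cv2.imwrite("pics/t5.png",cv2.resize(im[140:252,225:380,::-1],None,fx=5,fy=5,interpolation=cv2.INTER_CUBIC))
s=robot.observe(); print(s["tool_pos"],s["tool_rot"],s["opening"])
plan(np.array([.4042,-.1503,.130]),1.691,(.4739,-.20,.130,1.691),(.5436,-.2502,.125,1.691),(.5436,-.2502,.04,1.691))
E
```

```text
[ 0.40578772 -0.15114042  0.13586213] [3.13595928 0.00442303 1.69099377] 0.025423772825931022
[-0.0577  0.0632  0.    ] az -0.0 rows>=1.7
[-0.0582  0.0632  0.005 ] az -0.0 rows>=1.7
[ 0.    -0.     0.085] az -0.0 rows>=1.7
```

View pics/t5.png

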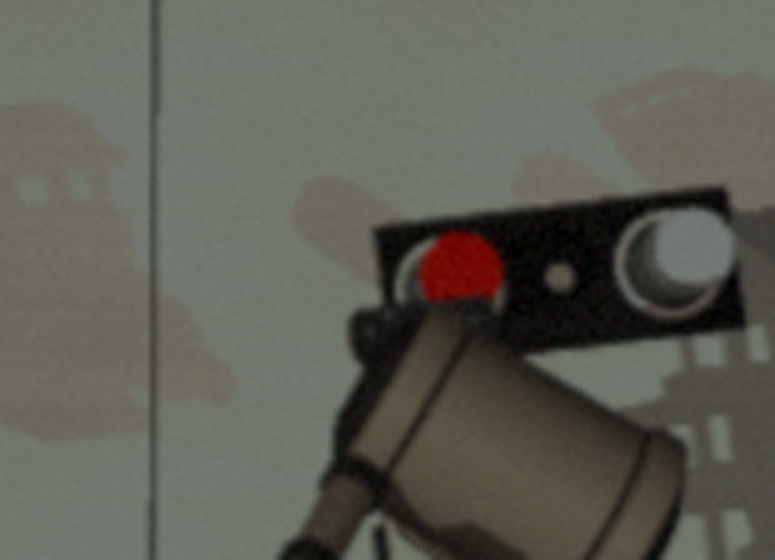

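The red jar stands in its ring with its cap at (461,272), and the dot at (560,277) is free. Next I'll carry the cork there.

Call:
{"fn": "arm_command", "kwargs": {
  "moves": [
    [[-0.01, 0.011, 0], [0, 0, 0], 0.02],
    [[-0.022, 0.024, 0], [0, 0, 0], 0.02],
    [[-0.034, 0.037, 0], [0, 0, 0], 0.02],
    [[-0.046, 0.05, 0], [0, 0, 0], 0.02],
    [[-0.0577, 0.0632, 0], [0, 0, 0], 0.02]
  ]
}}

```text
time: 30.5
tool_pos: [0.4738, -0.2001, 0.13]
tool_rot: [-3.141, -0.0, 1.691]
contact_force: [0.3, 0.4, -0.9]
opening: 0.0258
grip_force: 10.0
```

Call:
{"fn": "arm_command", "kwargs": {
  "moves": [
    [[-0.014, 0.015, 0], [0, 0, 0], 0.02],
    [[-0.028, 0.03, 0], [0, 0, 0], 0.02],
    [[-0.042, 0.045, 0], [0, 0, 0], 0.02],
    [[-0.052, 0.057, 0.003], [0, 0, 0], 0.02],
    [[-0.0582, 0.0632, 0.005], [0, 0, 0], 0.02]
  ]
}}

```text
time: 31.0
tool_pos: [0.5438, -0.2505, 0.1246]
tool_rot: [-3.141, -0.0, 1.691]
contact_force: [0.6, 0.3, -0.2]
opening: 0.0256
grip_force: 10.0
```

Call:
{"fn": "arm_command", "kwargs": {
  "moves": [
    [[0, 0, 0], [0, 0, 0], 0.02],
    [[0, 0, 0], [0, 0, 0], 0.02],
    [[0, 0, 0.01], [0, 0, 0], 0.02],
    [[0, 0, 0.025], [0, 0, 0], 0.02],
    [[0, 0, 0.04], [0, 0, 0], 0.02]
  ]
}}

```text
time: 31.5
tool_pos: [0.5427, -0.2496, 0.0844]
tool_rot: [-3.142, 0.0, 1.691]
contact_force: [0.0, -0.2, 0.1]
opening: 0.0256
grip_force: 10.0
```

Call:
{"fn": "arm_command", "kwargs": {
  "moves": [
    [[0, 0, 0.015], [0, 0, 0], 0.02],
    [[0, 0, 0.03], [0, 0, 0], 0.02],
    [[0, 0, 0.045], [0, 0, 0], 0.02],
    [[0, 0, 0.045], [0, 0, 0], 0.02],
    [[0, 0, 0.045], [0, 0, 0], 0.02]
  ]
}}

```text
time: 32.0
tool_pos: [0.5429, -0.2497, 0.04]
tool_rot: [-3.141, -0.0, 1.691]
contact_force: [0.4, -0.1, 0.2]
opening: 0.0254
grip_force: 10.0
```

Call:
{"fn": "arm_command", "kwargs": {
  "moves": [
    [[0, 0, 0.006], [0, 0, 0], 0.02],
    [[0, 0, 0.012], [0, 0, 0], 0.02],
    [[0, 0, 0.016], [0, 0, 0], 0.02],
    [[0, 0, 0.0183], [0, 0, 0], 0.02],
    [[0, 0, 0.0183], [0, 0, 0], 0.02]
  ]
}}

```text
time: 32.5
tool_pos: [0.5432, -0.25, 0.0216]
tool_rot: [-3.141, 0.0, 1.691]
contact_force: [0.6, 0.1, -0.3]
opening: 0.0255
grip_force: 10.0
```

Call:
{"fn": "arm_command", "kwargs": {
  "moves": [
    [[0, 0, 0], [0, 0, 0], 0.02],
    [[0, 0, 0], [0, 0, 0], 0.02],
    [[0, 0, 0], [0, 0, 0], 0.03],
    [[0, 0, 0], [0, 0, 0], 0.038],
    [[0, 0, 0], [0, 0, 0], 0.046]
  ]
}}

```text
time: 33.0
tool_pos: [0.5433, -0.2501, 0.0218]
tool_rot: [3.142, 0.0, 1.691]
contact_force: [0.0, 0.0, -0.8]
opening: 0.0412
grip_force: 0.0
```

Call:
{"fn": "arm_command", "kwargs": {
  "moves": [
    [[0, 0, 0], [0, 0, 0], 0.046],
    [[0, 0, -0.02], [0, 0, 0], 0.046],
    [[0, 0, -0.045], [0, 0, 0], 0.046],
    [[0, 0, -0.08], [0, 0, 0], 0.046],
    [[0, 0, -0.12], [0, 0, 0], 0.046]
  ]
}}

```text
time: 33.5
tool_pos: [0.5426, -0.2496, 0.142]
tool_rot: [-3.14, -0.001, 1.691]
contact_force: [-0.1, 0.1, 0.4]
opening: 0.046
grip_force: 0.0
```

```bash
python3 - <<'E'
from h import *
s=robot.observe(); print(s["tool_pos"])
plan(s["tool_pos"],1.691,(.45,-.15,.15,1.691),(.36,-.05,.16,1.691))
E
```

```text
[ 0.54255558 -0.24963     0.14204472]
[ 0.11   -0.0799 -0.008 ] az -0.0 rows>=2.7
[ 0.1101 -0.0774 -0.01  ] az -0.0 rows>=2.7
```

Call:
{"fn": "arm_command", "kwargs": {
  "moves": [
    [[0.02, -0.015, -0.01], [0, 0, 0], 0.046],
    [[0.04, -0.03, -0.01], [0, 0, 0], 0.046],
    [[0.065, -0.047, -0.01], [0, 0, 0], 0.046],
    [[0.088, -0.064, -0.01], [0, 0, 0], 0.046],
    [[0.11, -0.08, -0.01], [0, 0, 0], 0.046]
  ]
}}

```text
time: 34.0
tool_pos: [0.4497, -0.1495, 0.1518]
tool_rot: [3.141, 0.0, 1.691]
contact_force: [0.1, 0.4, 0.1]
opening: 0.0459
grip_force: 0.0
```

Call:
{"fn": "arm_command", "kwargs": {
  "moves": [
    [[0.022, -0.015, 0], [0, 0, 0], 0.046],
    [[0.044, -0.03, 0], [0, 0, 0], 0.046],
    [[0.066, -0.046, 0], [0, 0, 0], 0.046],
    [[0.088, -0.062, 0], [0, 0, 0], 0.046],
    [[0.11, -0.077, 0], [0, 0, 0], 0.046]
  ]
}}

```text
time: 34.5
tool_pos: [0.3601, -0.0497, 0.1518]
tool_rot: [3.141, 0.0, 1.691]
contact_force: [0.2, -0.0, 0.1]
opening: 0.0461
grip_force: 0.0
```

```bash
python3 - <<'E'
from h import *
import cv2
im=robot.read_camera("top")[:,:,::-1]
a=im[140:240,150:230]; b=im[165:240,290:385]
o=lambda c:cv2.resize(c,None,fx=5,fy=5,interpolation=cv2.INTER_CUBIC)
cv2.imwrite("pics/fa.png",o(a)); cv2.imwrite("pics/fb.png",o(b))
E
```

```text
(no output)
```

View pics/fa.png

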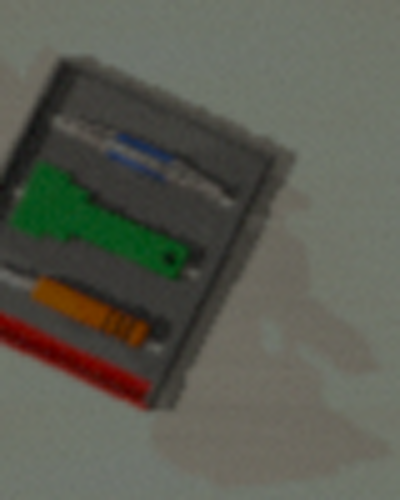

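View pics/fb.png

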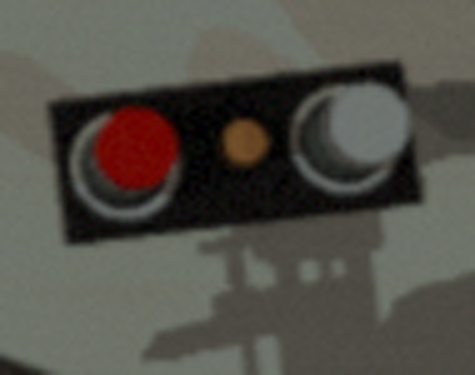

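The crops show the forceps, scraper and probe on their lines, the red cap at (137,148), and the cork upright at (244,142). A quick numeric check comes before I hand in.

```bash
python3 - <<'E'
from h import *
B=lambda x,y,z:w(crop(290,165,(x,y)),z); A=lambda x,y,z:w(crop(150,140,(x,y)),z)
for n,p,t in(("jar",B(137,148,.074),(.5354,-.1827)),("cork",B(244,142,.039),(.5436,-.2502)),("forceps",A(140,152,.012),(.6146,.2391)),
 ("scraper",(A(185,262,.013)+A(24,198,.007))/2,(.5694,.2602)),("probe handle",(A(33,288,.017)+A(146,336,.017))/2,(.5168,.2652))):
    print(n,np.round(1000*(p-np.array(t)),1))
E
```

```text
jar [1.  1.5]
cork [1.3 0.4]
forceps [4.6 0.1]
scraper [1.5 0.1]
probe handle [2.5 1.1]
```

```bash
python3 - <<'E'
from h import *
import cv2
im=sum(robot.read_camera("top").astype(float) for _ in range(4))/4
sub=im[140:215,150:215]; m=(sub[:,:,2]-sub[:,:,0]>25)
ys,xs=np.nonzero(m); print(len(xs),xs.mean()+150,ys.mean()+140,w((xs.mean()+150,ys.mean()+140),.011))
for n,msk,z in(("green",(sub[:,:,1]-sub[:,:,0]>25),.010),("orange",(sub[:,:,0]-sub[:,:,2]>40)&(sub[:,:,1]>sub[:,:,0]*.35),.017)):
    ys,xs=np.nonzero(msk); pts=np.array([w((x+150,y+140),z) for x,y in zip(xs,ys)]); c=pts.mean(0); v=np.linalg.svd(pts-c)[2][0]; print(n,c,np.arctan2(v[1],v[0]))
big=cv2.resize(sub[10:55].astype(np.uint8)[:,:,::-1],None,fx=10,fy=10,interpolation=cv2.INTER_CUBIC)
cv2.imwrite("pics/z.png",np.clip(big*1.6,0,255).astype(np.uint8))
E
```

```text
29 177.3448275862069 170.3793103448276 [0.61822554 0.24017373]
green [0.57535595 0.26847099] 1.1504778700503253
orange [0.51604476 0.2701608 ] -1.8616741594369521
```

View pics/z.png

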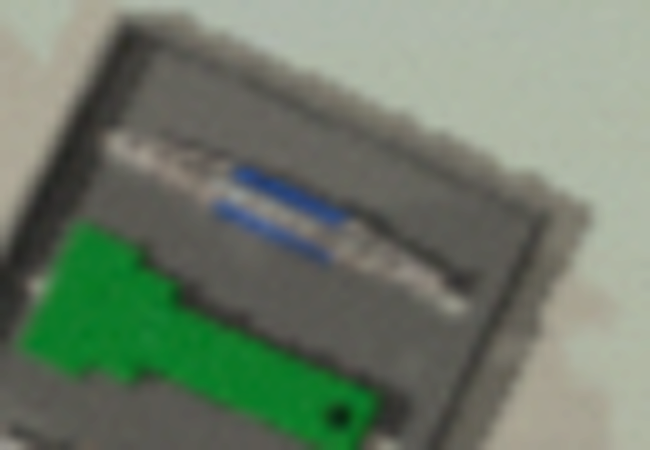

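The enlarged crop shows the white line running centred between the forceps legs. The grip midpoint (282,214) and the line midpoint (286,219) agree once parallax is allowed for. Handing in.

```bash
python3 -c "
from cell import robot
print(robot.hand_in())"
```

```text
the job is handed in; nothing more can be done
None
```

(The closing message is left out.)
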